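Fit the keyed selector spindle into the open hub of an instrument and hold it home

ROBOT

A 6-joint arm with a two-finger parallel gripper is mounted at the origin on the work surface. World frame = base frame: x ahead of the robot, y to its left, z up, the work surface at z = 0. Lengths are in m, angles in rad, forces in N, time in s.
With the tool pointing down it reaches from about 0.275 to 0.85 m from the base axis. Payload 19 kg.
Tool frame: the origin (TCP) lies at the very end of the fingers, on their centre line; the grasp point (between the pads) lies 19 mm behind it; z points along the fingers, y is the direction in which the jaws open and shut (so a half turn about z gives the same grasp; the last joint's range is limited). The gripper opens to 85 mm and grips with 20 to 120 N. Pads are 22 mm wide; open, the fingers measure 114 mm over their backs; the gripper's body (76 mm by 85 mm) begins 54 mm behind the grasp point. The pads swing forward as they close: fully open they stand 13 mm farther back than shut.
Start: joints at [-1.319, 0.15, 1.437, -0, 1.554, -0.134], TCP at [0.216, -0.533, 0.205] pointing down, gripper open.
Joint ranges: [-2.8, 2.8], [-0.68, 2.1], [0.12, 2.68], [-1.39, 4.53], [0.16, 2.79], [-2.81, 2.81]. Speed limits (rad/s): [1.89, 1.89, 2.22, 3.01, 3.01, 3.01].

INTERFACE

Orientations are given as a 3x3 rotation matrix whose columns are the frame's x, y, z axes.
In Python, from bench import bot gives the robot as it stands.
- The arm moves only by the tool step_arm, never from a script. Its argument "moves" is a list of rows, each a list of 3 entries, a list of its own where there are three numbers: the finger opening in m, from 0 to 0.0854, then the shift along the tool's x, y, z in m, then the turn about the tool's z in rad. In form: [[jaw, [x, y, z], turn], ...]. A call has 1 to 10 rows; each row is the pose to reach, as a shift and turn from the pose measured when the call began, along the tool's axes at that moment; what a row does not reach only later rows make up. A row lasts 1/8 s, in which the tool goes at most 62.5 mm and 10.7 degrees, less where a joint would pass 70% of its speed; a pose out of reach is approached as far as the arm can. A call with a gripper value outside its range is refused whole. The fingers move at their own pace and stop on an object; the grip force is fixed at half the most. Time passes only in rows, so rows that repeat a pose let the fingers close. It gives the time, the measured TCP pose, the force and the opening at its end, in the units of the state.
- bot.read_state(): the state, without advancing time (a new reading comes with each control period).
- bot.read_camera(name): name is "side" or "top" or "wrist"; returns a dict with "image" (420x560x3 uint8, red, green, blue), "mtx" (3x3 intrinsics, pixels), "D" ([k1, k2, p1, p2, k3] as OpenCV has them; the pictures are not rectified), "T" (4x4, takes a point from camera to world coordinates). Camera axes: x right, y up, looking along -z (the intrinsics and any distortion apply to the point x, -y, -z); pixel columns grow to the right and rows downward; lengths in m; the calibration is good to about 2 mm. A picture is of the moment at which its call begins. There is no depth.
- bot.sign_off(): hands the job in, once; it reports no verdict.
Trained networks look in the newest picture that a camera, given by its name, has taken for a name from the list of things; names that differ only in an ending like _2 or _b are one class to them, and where a whole thing is asked for, a point or a joint stands for the part that bears it (a point fixed in the world has none). Each returns a list of dicts, best first, with "conf" (0 to 1); they miss things now and then, are a little off and sometimes report something else, mostly with a low value. They report only what shows in the picture. A call takes as long as a camera call. They do not tell look-alikes from the thing itself.
- bot.recognise(camera, query): "uv" ([column, row] in pixels, amid what is visible of it).
- bot.mark_of(camera, query): "uv" ([column, row] in pixels: a listed point, or the origin of a listed thing).
The state is a dict: "time": time; "qpos": joint angles; "joint_vel": joint speeds; "joint_torque": joint torques, N m; "eef_pos": TCP position; "tool_rot": TCP orientation; "force": force on the tool from outside, world axes, zero at the start; "ft_torque": the same for the moment, N m; "gripper_width": finger opening in m.
Only numpy, scipy, OpenCV 4.12 (cv2) and the standard library are available. Lean on these libraries where they do the work, as an engineer would, in place of code of your own. Each camera call takes 0.05 s, during which the arm holds its last target.

TASK

In the opened instrument one of the two hubs is closed by a screwed-down cap: take the knobbed spindle out of its stand and push it into the other, open hub, turning it until its key slips into the hub's slot. Keep pushing against the spring until it is fully home with its collar on the hub's rim, and finish still holding it by the knob, pressed down there, without letting go. Leave the other things on the bench where they are.

Things in the scene. Friction and masses are not known exactly. Their poses are not given: they have to be found in the camera images.
- spindle: Keyed steel spindle with a black pointer knob, upright in the stand, 0.08 to 0.16 kg. Origin at the bottom tip of the shaft, z up along it, +x towards key and pointer. From the tip up: shaft 20 mm across from 0 to 28 mm, its nose tapered to 12 mm across over the lowest 6 mm; collar 42 mm across from 28 to 34 mm; neck to 40 mm; knob from 40 to 76 mm.
- spindle_grip (a point): Middle of the knob, on the spindle's axis, 58 mm above the tip. The knob is a block 34 (x) by 26 (y) by 36 mm tall: grip across its +y and -y faces, 26 mm apart. A pointer nose 8 mm wide reaches 28 mm from the axis towards +x, right above the key.
- spindle_key (a point): Foot of the key, 10 mm above the tip, 12 mm from the axis on the +x side. The key is a rib along the shaft from 10 to 28 mm above the tip, 6 mm wide (3.6 mm in its lowest 2 mm), reaching 15 mm from the axis.
- stand: Plywood block 80 x 80 x 45 mm tall, fixed, with a 34 mm wide round hole in the middle of its top; the spindle's shaft hangs in the hole, its collar resting on the block's top. Origin under its centre.
- instrument: Opened instrument case lying flat, fixed, 240 (x) by 300 (y) mm, walls 55 mm tall, with an aluminium bracket plate (top at 60 mm) that carries the two hubs. Origin under its centre, +y to its left, +x to its rear (away from the robot).
- hub_left_mouth (a point): Centre of the left hub's top rim, with the instrument's axes. Both hubs: fixed upright steel cylinders 46 mm across, rim 75 mm above the bench, bore 22 mm, one keyway 8 mm wide reaching 16.2 mm from the axis, open at the rim. It points within 0.45 rad either side of the instrument's +x, differently each time: look, or feel by turning the spindle under a light push.
- hub_right_mouth (a point): Centre of the right hub's top rim, 140 mm from the left one towards the instrument's -y; alike. The spindle's nose enters 10 mm before the key meets the rim (or the keyway). Home is 28 mm deep, collar on the rim.
- plunger_left (a joint): Spring plunger in the left hub's bore, its top 20 mm below the rim at 0 m; reads 0.008 m when the spindle is home. It pushes back with 3 N at first, 8 N when home, and lifts the spindle again if that is not held down.
- plunger_right (a joint): The same plunger in the right hub.
- cap: Solid round aluminium cap, 68 mm across, 20 mm tall (top 80 mm above the bench), screwed down over one of the two hubs, left or right; that hub is not to be used. Origin under its centre, on the hub's axis.
- trim_ring: Flat aluminium ring, outer 68 mm, inner 54 mm, 8 mm tall, fixed on the bracket round the open hub (its top is 7 mm below the hub's rim). Origin under its centre, on the hub's axis.
- screwdriver: screwdriver, 170 mm, lying on the bench; bystander, to be left alone.
- wrench: steel spanner, 150 mm, lying flat on the bench; bystander, to be left alone.
- spool: grey spool, 56 mm across, 40 mm tall, standing; bystander, to be left alone. Origin at its underside.
- transformer: small transformer block, about 50 x 54 x 42 mm tall; bystander, to be left alone. Origin at its underside.
- flux_bottle: small white bottle, 40 mm across, 85 mm tall; bystander, to be left alone. Origin at its underside.
- heatsink: finned aluminium heat sink, 70 x 50 x 28 mm tall; bystander, to be left alone. Origin at its underside.
- parts_tray: grey divided tray, 120 x 90 x 30 mm tall; bystander, to be left alone. Origin at its underside.
Things that resemble listed ones, but are neither listed nor needed, are in the scene too. What is shaped like the spindle but orange is not meant.

How it is judged:
By the outcome, as a careful person would: the job done as asked, in the order asked, and still so for the second after the job is handed in, while the arm keeps its last pose, push and grip.
It also fails if it takes over 48 s, if anything falls off the work surface, if the arm or the gripper's body presses on something with over 40 N, if the wrist force passes 120 N, or if a joint passes its speed limit or range.

## Working session

There is one attempt and no reset: what is moved stays moved. The work goes in short steps, Python scripts to look and compute and a tool call to move; the robot and the scene stay as the last step left them, time stands still between calls to the robot, and variables do not carry over. Pictures are saved under pics/ and viewed, and the job is handed in when it is done.

Besides the shell and the picture viewer there is one more tool, called after "Call:" by a JSON object that holds its "name" and its "arguments", one argument or row to a line. step_arm: Moves the arm, as the interface text tells. Its arguments: {"type":"object","properties":{"moves":{"type":"array"}},"required":["moves"]}

```bash
ls; mkdir -p pics; python3 - <<'E'
from bench import bot
import cv2
s=bot.read_state(); print({k:s[k] for k in ('time','eef_pos','tool_rot','force','gripper_width')})
for c in ('side','top'):
    r=bot.read_camera(c); cv2.imwrite(f'pics/{c}0.png',r['image'][:,:,::-1])
    print(c,r['mtx'],r['D'],r['T'])
    for q in ('spindle_grip','spindle_key','spindle','stand','hub_left_mouth','hub_right_mouth','cap','trim_ring','instrument'):
        print(q,[(d['uv'],round(d['conf'],2)) for d in bot.mark_of(c,q)][:4])
E
```

```text
pics
{'time': 0.0, 'eef_pos': array([ 0.21629603, -0.53246558,  0.20447235]), 'tool_rot': array([[ 9.26496233e-01,  3.76303949e-01, -2.62642080e-04],
       [ 3.76303985e-01, -9.26495492e-01,  1.18880679e-03],
       [ 2.04015985e-04, -1.20025827e-03, -9.99999259e-01]]), 'force': array([0.25599983, 0.26572814, 0.49907781]), 'gripper_width': 0.08558420819343826}
side [[485.67592783   0.         283.11175781]
 [  0.         485.67592783 208.77232134]
 [  0.           0.           1.        ]] [-0.16474291  0.          0.          0.          0.        ] [[ 0.84356562  0.38257049 -0.37687779  0.01362865]
 [-0.53689828  0.58549034 -0.60740538 -0.89071922]
 [-0.01171707  0.71473133  0.69930096  1.0626947 ]
 [ 0.          0.          0.          1.        ]]
spindle_grip [([323.0, 288.3], 0.8), ([252.2, 171.3], 0.17)]
spindle_key [([323.6, 305.2], 0.71), ([376.4, 272.4], 0.21)]
spindle [([322.4, 302.3], 0.85)]
stand [([304.7, 273.0], 0.58)]
hub_left_mouth [([251.2, 169.4], 0.89)]
hub_right_mouth [([282.6, 193.1], 0.7)]
cap [([253.0, 173.7], 0.76)]
trim_ring [([281.3, 196.6], 0.61), ([272.4
[... 284 characters left out ...]
 0.45419919]
 [-0.99970707  0.01488745  0.01908219 -0.02106736]
 [ 0.02013419  0.07404686  0.99705149  0.98160487]
 [ 0.          0.          0.          1.        ]]
spindle_grip [([360.0, 268.6], 0.87), ([399.5, 228.1], 0.86), ([356.0, 222.7], 0.7), ([426.5, 267.1], 0.68)]
spindle_key [([400.1, 231.3], 0.71), ([353.6, 263.3], 0.66), ([352.4, 215.6], 0.62)]
spindle [([352.4, 270.4], 0.86), ([395.2, 227.3], 0.64), ([348.2, 221.8], 0.62)]
stand [([349.0, 221.9], 0.74)]
hub_left_mouth [([182.0, 189.2], 0.88)]
hub_right_mouth [([245.5, 179.6], 0.8)]
cap [([183.7, 192.6], 0.77)]
trim_ring [([246.5, 177.4], 0.74), ([183.9, 188.9], 0.69), ([351.8, 222.3], 0.55)]
instrument [([215.2, 179.2], 0.96)]
```

View pics/top0.png

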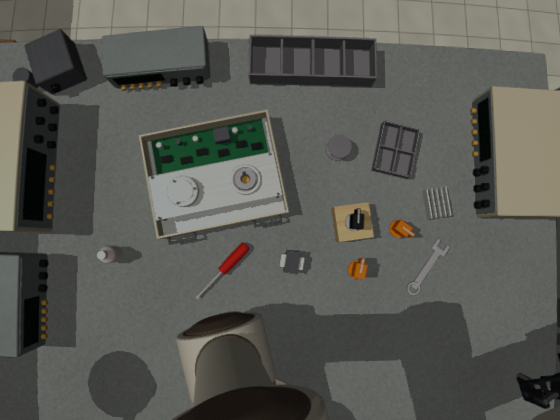

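View pics/side0.png

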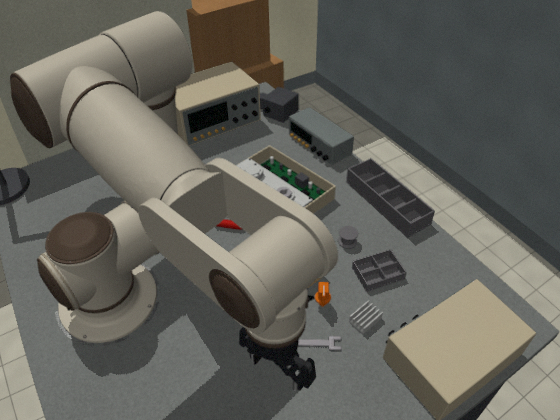

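```bash
python3 - <<'E'
import cv2,numpy as np
t=cv2.imread('pics/top0.png'); s=cv2.imread('pics/side0.png')
a=cv2.resize(t[190:310,320:460],None,fx=5,fy=5,interpolation=cv2.INTER_CUBIC); cv2.imwrite('pics/topc.png',a)
a=cv2.resize(t[140:240,150:280],None,fx=6,fy=6,interpolation=cv2.INTER_CUBIC); cv2.imwrite('pics/toph.png',a)
a=cv2.resize(s[210:330,250:410],None,fx=5,fy=5,interpolation=cv2.INTER_CUBIC); cv2.imwrite('pics/sidec.png',a)
E
```

```text
(no output)
```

View pics/topc.png

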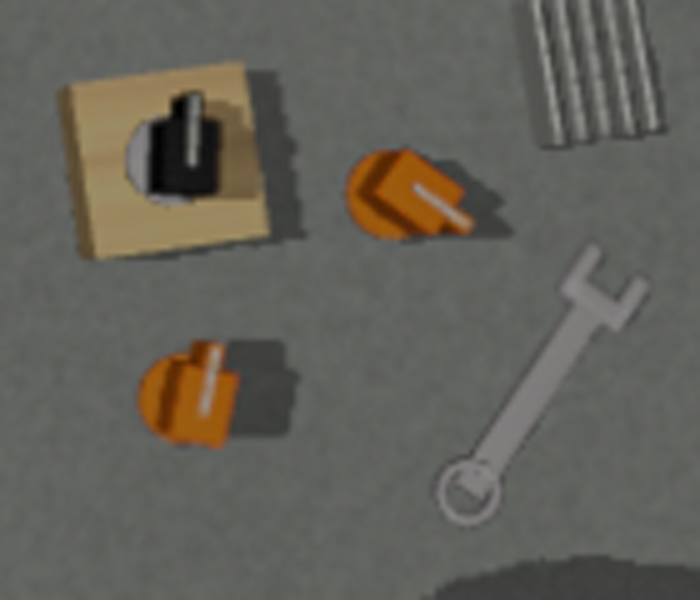

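View pics/toph.png

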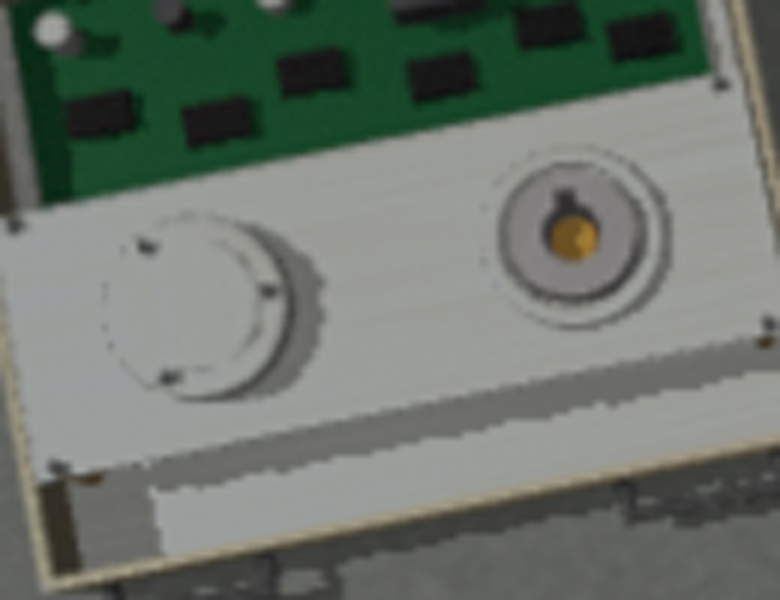

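View pics/sidec.png

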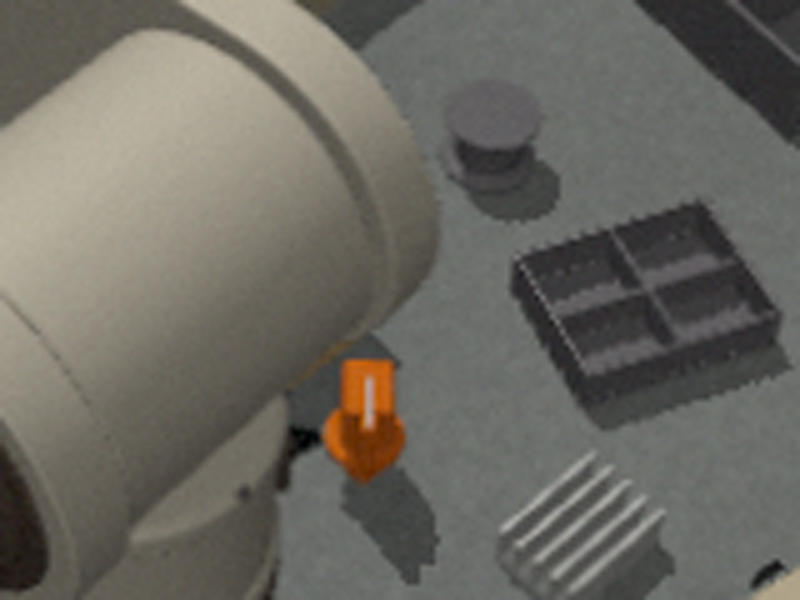

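The candidates in the top picture are the black spindle in the plywood stand at (357,220) and two orange look-alikes at (401,229) and (359,269). The black one in the stand matches the description, and the crop confirms it. The left hub at (181,190) carries the cap. The right hub at (245,179) is open, with its keyway pointing up in the picture.

```bash
cat > h.py <<'E'
import numpy as np, cv2
from bench import bot
def w(r,uv,z):
    n=cv2.undistortPoints(np.array([[uv]],float),np.array(r['mtx']),np.array(r['D']))[0,0]
    T=np.array(r['T']); d=T[:3,:3]@np.array([n[0],-n[1],-1]); o=T[:3,3]
    return o+d*(z-o[2])/d[2]
def px(r,P):
    T=np.array(r['T']); p=T[:3,:3].T@(np.atleast_2d(P)-T[:3,3]).T; p=p.T*[1,-1,-1]
    return cv2.projectPoints(p.astype(float),np.zeros(3),np.zeros(3),np.array(r['mtx']),np.array(r['D']))[0][:,0]
def tool(P,s=None):
    s=s or bot.read_state(); return np.array(s['tool_rot']).T@(np.array(P)-s['eef_pos'])
E
python3 - <<'E'
from h import *
r=bot.read_camera('top')
c=lambda x,y:(320+x/5-.4,190+y/5-.4)
for n,p in dict(tip=c(196,95),tail=c(190,165),).items(): print(n,w(r,p,.093))
print('corners blk', [w(r,c(*p),.045) for p in [(70,88),(243,63),(268,235),(88,258)]])
print('grip',[w(r,p,.075) for p in [(356,222.7)]])
h=lambda x,y:(150+x/6-.4,140+y/6-.4)
print('hub',w(r,h(572,231),.075),'net',w(r,(245.5,179.6),.075),'kw',w(r,h(565,196),.075), 'bore', w(r,h(571,234),.075),'cap',w(r,h(187,305),.08),'netL',w(r,(182,189.2),.075))
P0=w(r,c(190,150),.12);print(bot.read_state()['eef_pos'], 'wristcam');
r2=bot.read_camera('wrist'); print(r2['T'],r2['mtx'][0]); cv2.imwrite('pics/wr0.png',r2['image'][:,:,::-1])
E
```

```text
tip [ 0.52101624 -0.21589232  0.093     ]
tail [ 0.49066565 -0.21325275  0.093     ]
corners blk [array([ 0.5269607 , -0.16846193,  0.045     ]), array([ 0.53962916, -0.24822256,  0.045     ]), array([ 0.46119709, -0.25964396,  0.045     ]), array([ 0.44990947, -0.17700395,  0.045     ])]
grip [array([ 0.49113853, -0.21357944,  0.075     ])]
hub [0.58596207 0.03236961 0.075     ] net [0.58264976 0.03105528 0.075     ] kw [0.5989003  0.03520513 0.075     ] bore [0.58484579 0.03271402 0.075     ] cap [0.55603403 0.17209001 0.08      ] netL [0.55936652 0.1705179  0.075     ]
[ 0.2163419  -0.53270897  0.20506417] wristcam
[[ 0.37608232  0.87796096  0.29622061  0.29230533]
 [-0.92658559  0.35596391  0.12136239 -0.50060845]
 [ 0.00110759 -0.32011599  0.94737771  0.37264321]
 [ 0.          0.          0.          1.        ]] [300.05838882   0.         285.25322088]
```

Call:
{"name": "step_arm", "arguments": {
  "moves": [
    [0.06,[0.377,-0.192,0.02],0.47],
    [0.06,[0.377,-0.192,0.02],0.47],
    [0.06,[0.377,-0.192,0.02],0.47],
    [0.06,[0.377,-0.192,0.02],0.47],
    [0.06,[0.377,-0.192,0.02],0.47],
    [0.06,[0.377,-0.192,0.02],0.47],
    [0.06,[0.377,-0.192,0.02],0.47],
    [0.06,[0.377,-0.192,0.02],0.47],
    [0.06,[0.377,-0.192,0.02],0.47],
    [0.06,[0.377,-0.192,0.02],0.47]
  ]
}}

```text
time: 2.35
eef_pos: [0.4928, -0.2139, 0.1852]
tool_rot: [[0.996, -0.086, 0.0], [-0.086, -0.996, -0.0], [0.0, 0.0, -1.0]]
force: [1.2, 0.1, -0.7]
gripper_width: 0.0602
```

```bash
python3 - <<'E'
from h import *
s=bot.read_state(); print(s['time'],s['eef_pos'],s['tool_rot'],s['gripper_width'],s['force'])
r=bot.read_camera('wrist'); cv2.imwrite('pics/wr1.png',cv2.resize(r['image'][:,:,::-1],None,fx=1.4,fy=1.4,interpolation=cv2.INTER_CUBIC))
for q in ('spindle_grip','spindle_key'): print(q,[(d['uv'],w(r,d['uv'],.075 if 'g' in q else .027),round(d['conf'],2)) for d in bot.mark_of('wrist',q)][:4])
E
```

```text
2.35 [ 0.49283385 -0.2139217   0.18520095] [[ 9.96334091e-01 -8.55475230e-02  6.25218041e-06]
 [-8.55475213e-02 -9.96334081e-01 -1.40153752e-04]
 [ 1.82190668e-05  1.39105103e-04 -9.99999990e-01]] 0.06019534228296572 [ 1.23895727  0.11924645 -0.69943364]
spindle_grip [([393.6, 198.1], array([ 0.48530681, -0.31743858,  0.075     ]), 0.92), ([284.9, 195.4], array([ 0.49699629, -0.21315337,  0.075     ]), 0.89), ([302.1, 285.3], array([ 0.3963091 , -0.22286978,  0.075     ]), 0.6)]
spindle_key [([302.7, 255.7], array([ 0.4065552 , -0.22688896,  0.027     ]), 0.96), ([387.6, 192.8], array([ 0.47670653, -0.32736175,  0.027     ]), 0.66), ([284.5, 173.1], array([ 0.50896248, -0.21373914,  0.027     ]), 0.64)]
```

View pics/wr1.png

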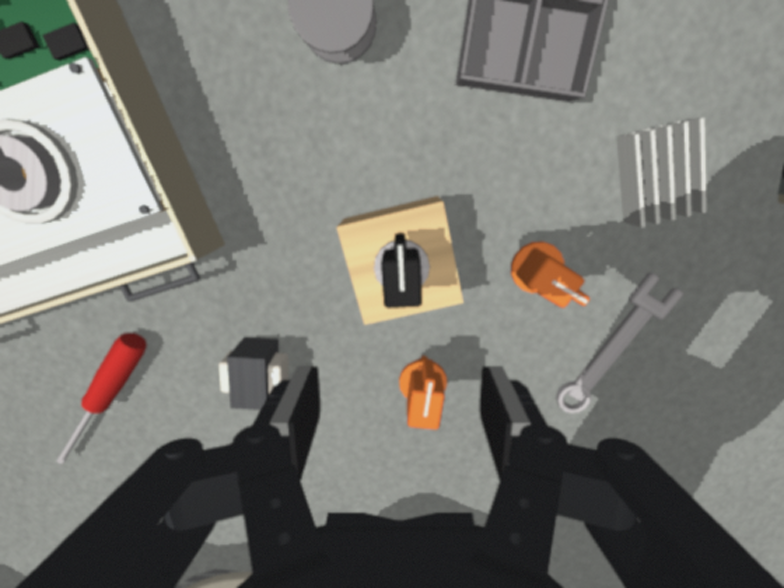

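The wrist picture shows the black spindle in the stand at (401,272) of the enlarged picture, upright with its pointer away from the gripper. The orange look-alikes are at (545,275) and (424,392).

```bash
python3 - <<'E'
from h import *
r=bot.read_camera('wrist'); im=r['image'][:,:,::-1]
cv2.imwrite('pics/wr1c.png',cv2.resize(im[155:230,245:330],None,fx=8,fy=8,interpolation=cv2.INTER_CUBIC))
E
```

```text
(no output)
```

View pics/wr1c.png

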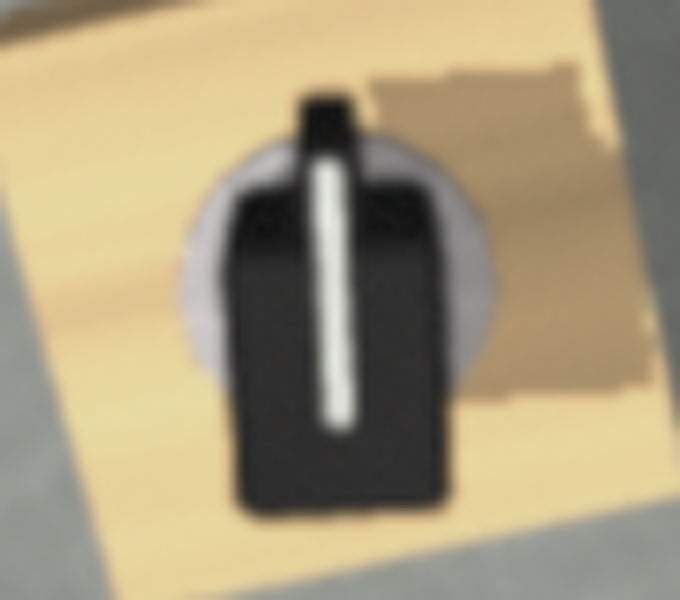

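```bash
python3 - <<'E'
from h import *
r=bot.read_camera('wrist')
c=lambda x,y:(245+x/8-.44,155+y/8-.44)
a=w(r,c(327,158),.093);b=w(r,c(341,430),.093); d=a-b; yaw=np.arctan2(d[1],d[0]); print(a,b,'yaw',yaw)
# right/left edges
for p,q in (((450,500),(440,255)),((238,500),(224,255))):
    A=w(r,c(*p),.093);B=w(r,c(*q),.093);print(A,B,np.arctan2(*(B-A)[[1,0]]))
print('collar',w(r,c(338,283),.051),w(r,c(180,283),.051),w(r,c(496,283),.051))
s=bot.read_state();R=s['tool_rot'];print('toolyaw',np.arctan2(R[1,0],R[0,0]))
E
```

```text
[ 0.52129389 -0.21545507  0.093     ] [ 0.48987729 -0.21436027  0.093     ] yaw -0.03483379119871763
[ 0.48036076 -0.22614081  0.093     ] [ 0.5093258  -0.22703513  0.093     ] -0.030865935398955758
[ 0.48245629 -0.20185245  0.093     ] [ 0.51138701 -0.20311532  0.093     ] -0.04362396069563632
collar [ 0.4961709  -0.21479081  0.051     ] [ 0.49793051 -0.19438837  0.051     ] [ 0.49441376 -0.23519639  0.051     ]
toolyaw -0.08526245904952814
```

Call:
{"name": "step_arm", "arguments": {
  "moves": [
    [0.06,[0.004,0,0.04],-0.05],
    [0.06,[0.004,0,0.08],-0.05],
    [0.06,[0.004,0,0.105],-0.05],
    [0.06,[0.004,0,0.12],-0.05],
    [0.06,[0.004,0,0.128],-0.05],
    [0.06,[0.004,0,0.128],-0.05],
    [0.06,[0.004,0,0.128],-0.05]
  ]
}}

```text
time: 3.48
eef_pos: [0.4975, -0.2141, 0.0581]
tool_rot: [[0.999, -0.035, 0.001], [-0.035, -0.999, -0.001], [0.001, 0.001, -1.0]]
force: [-0.4, 0.3, 0.2]
gripper_width: 0.06
```

```bash
python3 - <<'E'
from h import *
r=bot.read_camera('wrist'); cv2.imwrite('pics/wr2.png',r['image'][:,:,::-1])
E
```

```text
(no output)
```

View pics/wr2.png

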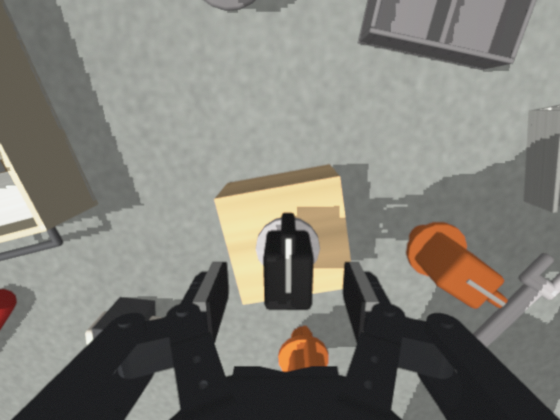

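The knob sits between the open pads at (288,268), squarely aligned, so I close on it.

Call:
{"name": "step_arm", "arguments": {
  "moves": [
    [0.0,[0,0,0.001],0],
    [0.0,[0,0,0.001],0],
    [0.0,[0,0,0.001],0],
    [0.0,[0,0,0.001],0],
    [0.0,[0,0,0.001],0],
    [0.0,[0,0,0.001],0]
  ]
}}

```text
time: 4.28
eef_pos: [0.4977, -0.2142, 0.0575]
tool_rot: [[0.999, -0.035, 0.002], [-0.035, -0.999, -0.001], [0.002, 0.001, -1.0]]
force: [-0.7, -0.2, 5.5]
gripper_width: 0.024
```

Call:
{"name": "step_arm", "arguments": {
  "moves": [
    [0.0,[0,0,-0.01],0],
    [0.0,[0,0,-0.04],0],
    [0.0,[0,0,-0.1],0],
    [0.0,[0,0,-0.14],0],
    [0.0,[0,0,-0.14],0],
    [0.0,[0,0,-0.14],0]
  ]
}}

```text
time: 5.03
eef_pos: [0.4972, -0.2139, 0.197]
tool_rot: [[0.999, -0.035, 0.001], [-0.035, -0.999, -0.001], [0.001, 0.001, -1.0]]
force: [-0.2, 0.3, -1.5]
gripper_width: 0.0239
```

```bash
python3 - <<'E'
from h import *
r=bot.read_camera('wrist'); cv2.imwrite('pics/wr3.png',r['image'][:,:,::-1])
s=bot.read_state(); print(s['force'],s['ft_torque'],s['eef_pos'])
E
```

```text
[ 0.17008709 -0.47410358 -1.27625666] [-0.02317787  0.06005271 -0.02840369] [ 0.49700264 -0.21382558  0.19644887]
```

View pics/wr3.png

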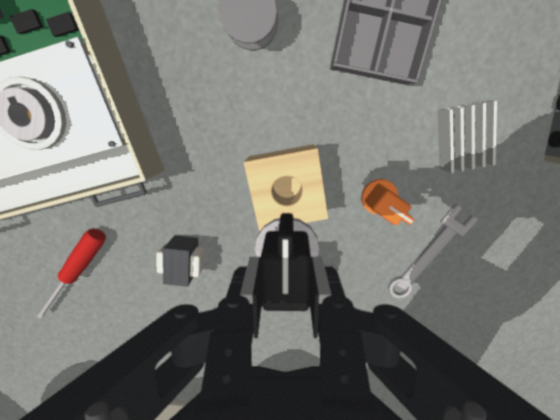

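Call:
{"name": "step_arm", "arguments": {
  "moves": [
    [0.0,[0.078,-0.249,-0.02],-0.235],
    [0.0,[0.078,-0.249,-0.02],-0.235],
    [0.0,[0.078,-0.249,-0.02],-0.235],
    [0.0,[0.078,-0.249,-0.02],-0.235],
    [0.0,[0.078,-0.249,-0.02],-0.235],
    [0.0,[0.078,-0.249,-0.02],-0.235],
    [0.0,[0.078,-0.249,-0.02],-0.235],
    [0.0,[0.078,-0.249,-0.02],-0.235]
  ]
}}

```text
time: 6.08
eef_pos: [0.5835, 0.031, 0.2164]
tool_rot: [[0.98, 0.197, 0.0], [0.197, -0.98, -0.0], [0.0, 0.0, -1.0]]
force: [0.5, -0.5, -0.9]
gripper_width: 0.0239
```

```bash
python3 - <<'E'
from h import *
r=bot.read_camera('wrist'); im=r['image'][:,:,::-1]; cv2.imwrite('pics/wr4.png',im)
print([(d['uv'],w(r,d['uv'],.075),round(d['conf'],2)) for d in bot.mark_of('wrist','hub_right_mouth')][:4])
cv2.imwrite('pics/wr4c.png',cv2.resize(im[140:240,230:340],None,fx=7,fy=7,interpolation=cv2.INTER_CUBIC))
t=bot.read_camera('side');cv2.imwrite('pics/side4.png',t['image'][:,:,::-1])
print([(d['uv'],w(t,d['uv'],.075),round(d['conf'],2)) for d in bot.mark_of('side','hub_right_mouth')][:4])
E
```

```text
[]
[([283.6, 194.0], array([0.58120494, 0.01987244, 0.075     ]), 0.78)]
```

View pics/wr4.png

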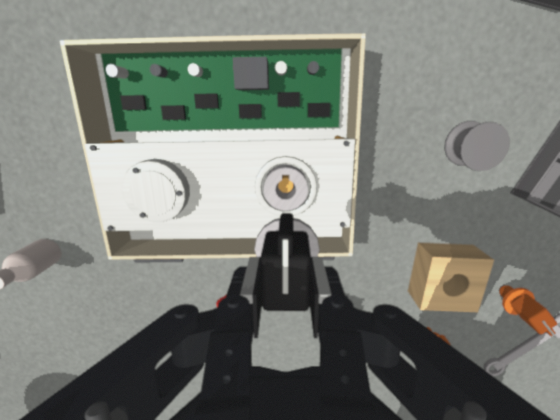

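View pics/wr4c.png

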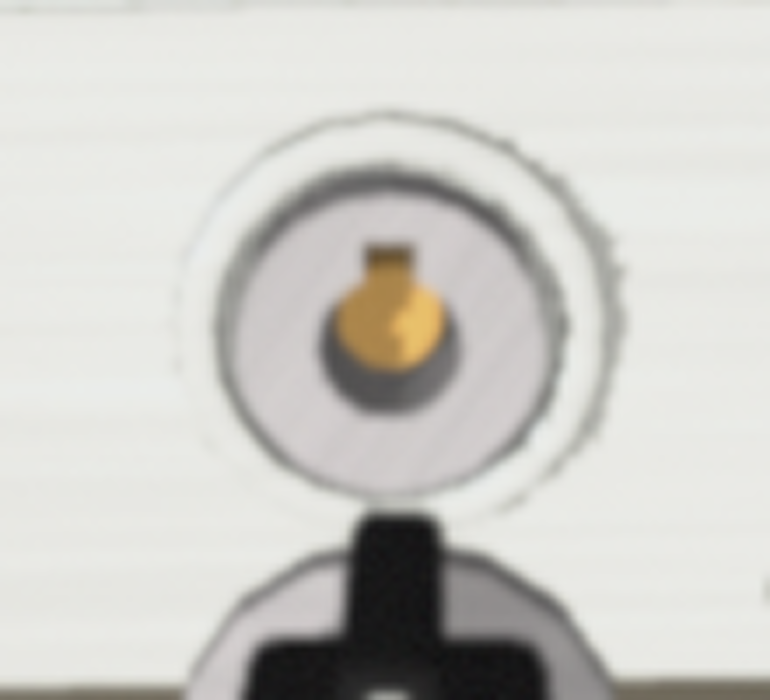

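View pics/side4.png

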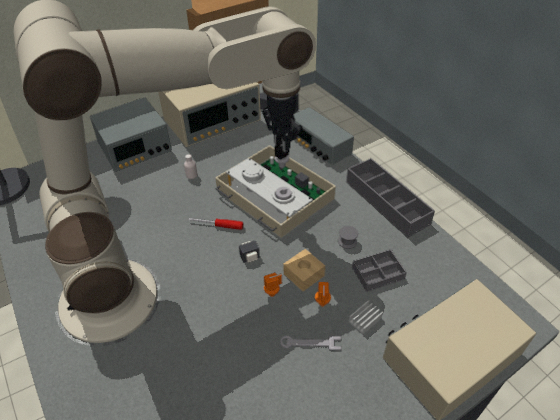

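```bash
python3 - <<'E'
from h import *
r=bot.read_camera('wrist'); im=r['image']
c=lambda x,y:(230+x/7-.43,140+y/7-.43)
C=w(r,c(391,344),.075); print('rim',C,w(r,c(232,342),.075),w(r,c(550,342),.075),w(r,c(391,188),.075),w(r,c(391,498),.075))
B=w(r,c(391,344),.075);K=w(r,c(389,256),.075);print('kw',K,np.arctan2(*(K-B)[[1,0]]))
s=bot.read_state();R=s['tool_rot'];print(s['eef_pos'],'toolyaw',np.arctan2(R[1,0],R[0,0]))
cv2.imwrite('pics/wr5c.png',cv2.resize(im[205:320,230:345,::-1],None,fx=6,fy=6,interpolation=cv2.INTER_CUBIC))
# predicted collar top outline if centred on TCP
e=s['eef_pos']; th=np.linspace(0,2*np.pi,9)[:-1]
for z,rad in((-.005,.021),):
    P=np.array([e+R@np.array([rad*np.cos(t),rad*np.sin(t),-z*-1]) for t in th])
    print(np.round((px(r,P)-[230,205])*6+3))
E
```

```text
rim [0.58642728 0.03287672 0.075     ] [0.58198934 0.05655279 0.075     ] [0.59148174 0.00931959 0.075     ] [0.6097256  0.03757178 0.075     ] [0.56229454 0.02801347 0.075     ]
kw [0.59964708 0.03584576 0.075     ] 0.22092507345178322
[0.58367366 0.03184866 0.2165258 ] toolyaw 0.19909363658796084
[[343. 101.]
 [495. 160.]
 [552. 297.]
 [487. 427.]
 [343. 479.]
 [198. 428.]
 [133. 298.]
 [191. 160.]]
```

View pics/wr5c.png

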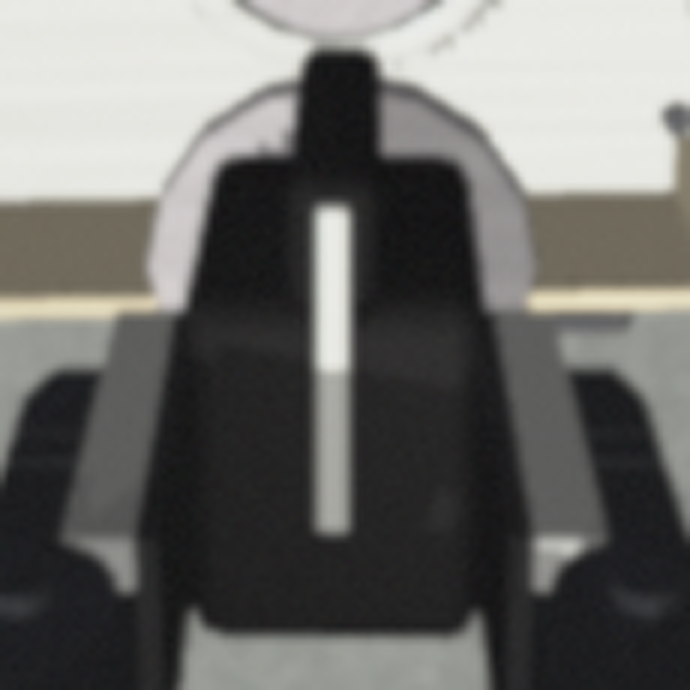

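```bash
python3 - <<'E'
from h import *
r=bot.read_camera('wrist')
s=bot.read_state();R=s['tool_rot'];e=s['eef_pos']
f=lambda p:np.round((px(r,[e+R@np.array(p)])[0]-[230,205]+.43)*6)
for z in(.0045,.0055,.0065):
  print(z,'front',f([.021,0,z]),'L/R',f([0.01,-.0185,z]),f([0,-.021,z]),f([0,.021,z]),f([.004,-.021,z]))
for z in (-.037,-.0355): print('knob top', f([.028,.0,z]),f([-.017,-.013,z]),f([-.017,.013,z]),f([.017,0,z]))
E
```

```text
0.0045 front [342.  68.] L/R [163. 168.] [143. 256.] [542. 256.] [141. 221.]
0.0055 front [342.  64.] L/R [164. 164.] [143. 252.] [541. 252.] [142. 217.]
0.0065 front [342.  61.] L/R [165. 161.] [144. 248.] [540. 247.] [143. 213.]
knob top [345. 161.] [194. 643.] [495. 642.] [345. 288.]
knob top [345. 154.] [195. 632.] [493. 631.] [345. 279.]
```

Call:
{"name": "step_arm", "arguments": {
  "moves": [
    [0.0,[0.003,0,0.04],-0.02],
    [0.0,[0.003,0,0.08],-0.02],
    [0.0,[0.003,0,0.095],-0.02],
    [0.0,[0.003,0,0.1],-0.02],
    [0.0,[0.003,0,0.103],-0.02],
    [0.0,[0.003,0,0.106],-0.02],
    [0.0,[0.003,0,0.106],-0.02]
  ]
}}

```text
time: 7.25
eef_pos: [0.5868, 0.0326, 0.1109]
tool_rot: [[0.976, 0.218, 0.001], [0.218, -0.976, -0.0], [0.001, 0.0, -1.0]]
force: [-0.3, 0.2, -0.9]
gripper_width: 0.0242
```

```bash
python3 - <<'E'
from h import *
r=bot.read_camera('wrist'); im=r['image'][:,:,::-1]; cv2.imwrite('pics/wr6.png',cv2.resize(im[150:330,200:370],None,fx=3.3,fy=3.3,interpolation=cv2.INTER_CUBIC))
s=bot.read_state(); print(s['time'],s['eef_pos'],s['force'],s['ft_torque'])
E
```

```text
7.3 [0.58684612 0.03253961 0.11096797] [-0.29913842  0.80836382 -0.21041732] [-0.03328489  0.02180019 -0.00735701]
```

View pics/wr6.png

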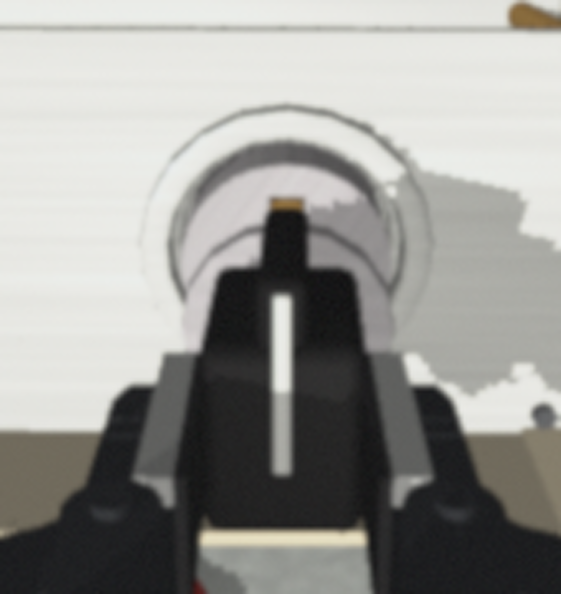

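The nose is over and inside the bore with no contact force, and the keyway shows right above the pointer nose at (287,204). I go on slowly.

Call:
{"name": "step_arm", "arguments": {
  "moves": [
    [0.0,[0,0,0.002],0],
    [0.0,[0,0,0.004],0],
    [0.0,[0,0,0.006],0],
    [0.0,[0,0,0.008],0],
    [0.0,[0,0,0.009],0]
  ]
}}

```text
time: 7.92
eef_pos: [0.5869, 0.0326, 0.1018]
tool_rot: [[0.976, 0.218, 0.001], [0.218, -0.976, -0.0], [0.001, 0.0, -1.0]]
force: [1.1, 1.1, -0.1]
gripper_width: 0.0241
```

Call:
{"name": "step_arm", "arguments": {
  "moves": [
    [0.0,[0,0,0.002],0],
    [0.0,[0,0,0.004],0],
    [0.0,[0,0,0.006],0],
    [0.0,[0,0,0.008],0],
    [0.0,[0,0,0.01],0],
    [0.0,[0,0,0.01],0]
  ]
}}

```text
time: 8.68
eef_pos: [0.587, 0.0326, 0.0919]
tool_rot: [[0.976, 0.218, 0.001], [0.218, -0.976, -0.0], [0.001, 0.0, -1.0]]
force: [1.2, 0.2, 2.2]
gripper_width: 0.0242
```

Call:
{"name": "step_arm", "arguments": {
  "moves": [
    [0.0,[0,0,0.001],0],
    [0.0,[0,0,0.002],0],
    [0.0,[0,0,0.003],0],
    [0.0,[0,0,0.004],0],
    [0.0,[0,0,0.004],0]
  ]
}}

```text
time: 9.3
eef_pos: [0.5871, 0.0326, 0.088]
tool_rot: [[0.976, 0.218, 0.002], [0.218, -0.976, -0.0], [0.002, 0.001, -1.0]]
force: [0.1, 0.2, 5.4]
gripper_width: 0.024
```

Call:
{"name": "step_arm", "arguments": {
  "moves": [
    [0.0,[0,0,0.0005],0],
    [0.0,[0,0,0.001],0],
    [0.0,[0,0,0.001],0]
  ]
}}

```text
time: 9.68
eef_pos: [0.5873, 0.0326, 0.0875]
tool_rot: [[0.976, 0.218, 0.002], [0.218, -0.976, -0.0], [0.002, 0.001, -1.0]]
force: [-0.4, 0.5, 10.1]
gripper_width: 0.0243
```

Call:
{"name": "step_arm", "arguments": {
  "moves": [
    [0.0,[0,0,0.001],0],
    [0.0,[0,0,0.0015],0],
    [0.0,[0,0,0.0015],0],
    [0.0,[0,0,0.0015],0]
  ]
}}

```text
time: 10.18
eef_pos: [0.5877, 0.0325, 0.0874]
tool_rot: [[0.976, 0.218, 0.004], [0.218, -0.976, -0.0], [0.004, 0.001, -1.0]]
force: [-3.7, 0.6, 19.5]
gripper_width: 0.0239
```

```bash
python3 - <<'E'
from h import *
r=bot.read_camera('wrist'); im=r['image'][:,:,::-1]; cv2.imwrite('pics/wr7.png',cv2.resize(im[150:330,200:370],None,fx=3.3,fy=3.3,interpolation=cv2.INTER_CUBIC))
t=bot.read_camera('side')['image'][:,:,::-1]; cv2.imwrite('pics/side7.png',cv2.resize(t[120:240,210:350],None,fx=5,fy=5,interpolation=cv2.INTER_CUBIC))
s=bot.read_state(); print(s['time'],s['eef_pos'],s['force'],s['ft_torque'],s['joint_vel'])
E
```

```text
10.275 [0.58772624 0.03249626 0.08740851] [-4.11387436  0.47393501 19.26930793] [0.31589356 0.7479666  0.07377412] [ 1.17360408e-03 -1.05169544e-03  1.53225265e-03 -5.96254304e-06
 -4.83189067e-04 -4.63340567e-04]
```

View pics/wr7.png

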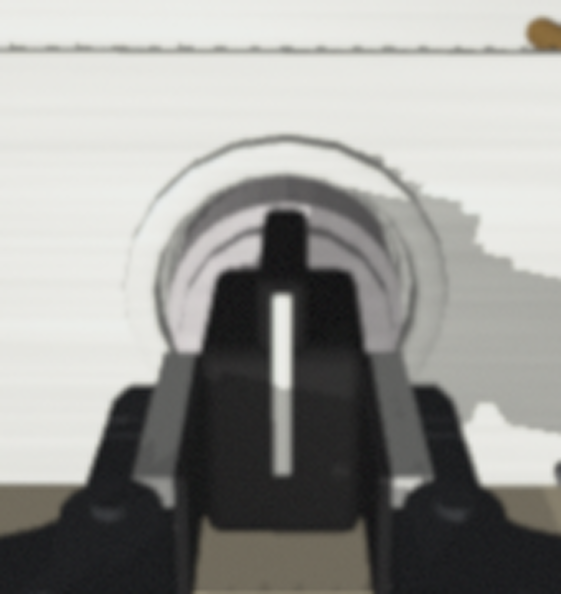

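View pics/side7.png

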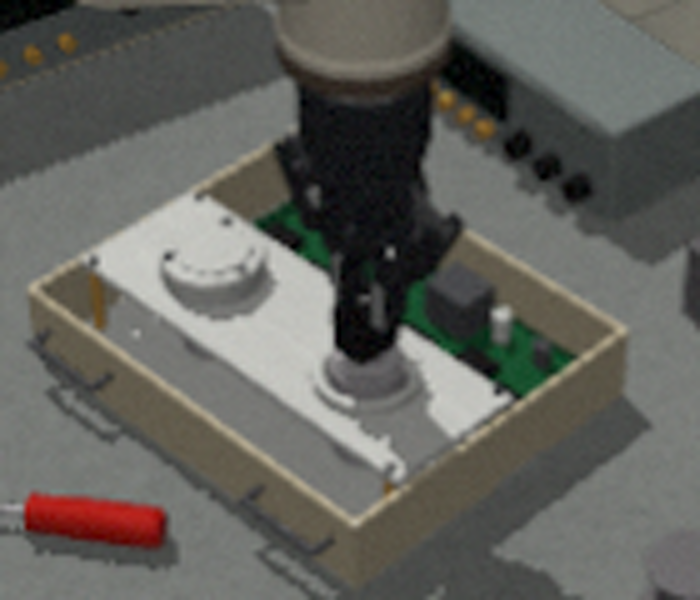

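The spindle has not moved in the grip. Its collar is flat on the rim at the predicted home height (TCP 87.4 mm measured, 87.5 mm expected), pressed with about 20 N. I hand it in.

```bash
python3 -c "
from bench import bot
print(bot.sign_off())"
```

```text
the job is handed in; nothing more can be done
None
```

I took the black spindle out of the stand and pushed it into the right hub, the open one; the left hub has the cap. I lined its key up with the keyway by camera, and it went in without having to be turned by feel. I handed the job in at about 10.3 s, still gripping the knob and pressing down.

- **Seating:** The last reading had the TCP 87.4 mm above the bench, against about 87.5 mm expected with the collar on the rim. The spring force rose to about 5–6 N, then the motion stopped hard. The final push was about 19 N, with about 4 N sideways.
- **Pictures:** The wrist and side pictures at the end show the collar on the rim and no slip in the grip. Nothing else looked disturbed in the pictures, though I took no final picture of the whole bench.
- **Disagreements:** The side camera's network placed the hub about 13 mm off from what I measured by hand in the top and wrist pictures. The wrist network did not find the hub at all. I used the top and wrist measurements, which agreed within 1 mm. The gripper read 24 mm open on the 26 mm knob throughout.

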